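# Put the glue stick away and close the screw-top jar snugly

### The job

Put the glue stick away in the screw-top jar that stands in the wooden caddy, so that it does not dry out. Then set the jar's lid on and screw it down until you feel it come up snug on its seal, but do not overtighten it. Leave the other things on the table where they are.

Things in the scene. Friction and masses are not known exactly. Their poses are not given: they have to be found in the camera images.
- glue_stick: A capped glue stick, white with a green sleeve and grey foot: a round cylinder 22 mm in diameter, 84 mm high, 25 to 45 g, standing loose on the table. Origin: centre of its underside, z along the stick. (The taller, thinner standing cylinder with a black cap is a board marker, the cone-nosed white bottle is liquid glue: both stay.)
- stick_center (a point): The middle of the glue stick, on its axis 42 mm above its foot.
- jar: The clear storage jar: square body 78 mm wide, 88 mm high to the shoulder, then a round neck. It stands in the end bay of the wooden caddy, which keeps it from turning or lifting. Origin: centre of its underside, 8 mm above the table; z up. In this frame the inside floor is at z = 4 mm, the rim at z = 112 mm. The neck is 46 mm wide outside, its rim 44 mm, and 56 mm over the thread.
- jar_mouth (a point): Centre of the jar's round open mouth (41 mm wide), at the height of the rim, 120 mm above the table.
- thread_start (a point): The top of the neck's thread at the jar's x axis, 8.5 mm below the rim. Right-hand thread with three starts, here and 120 degrees either side; each runs down clockwise (seen from above) from its start, 18 mm a turn (3 mm per 60 degrees).
- lid: The jar's loose screw lid, light grey ribbed plastic, 62 mm in diameter, 24 mm high, 80 to 100 g, open side down on the table. Origin: centre of its lower edge, z up. Set level on the neck at any turn (within 1.5 mm of its axis), it rests on the thread with its lower edge 96 to 102 mm above the jar's underside. It then runs down clockwise, nearly free (under 0.1 N m), for 60 to 180 degrees until the seal touches.
- lid_lug (a point): One of the three thread lugs inside the lid's skirt, on the lid's x axis, 3 mm above the lower edge; the others are 120 degrees either side. The free turn is shortest (about 75 degrees) if the lid is set down with a lug 15 degrees anticlockwise of a thread start, seen from above.
- lid_top (a point): Centre of the lid's flat top, 24 mm above its lower edge. Held by its ribbed side with some 20 to 30 N the lid turns without slipping; a new grasp is needed for about each 1.2 to 1.5 rad of turning; the lid keeps its place and its tightness when let go.
- liner: The springy seal under the lid's top; origin: centre of its lower face, 18 mm above the lid's lower edge when slack; squeezing pushes it up into the lid. It meets the rim when the lid's edge is 94 mm above the jar's underside, lugs midway between thread starts. From there the torque about the lid's axis climbs: 0.2 N m after 0.4 rad, 0.3 at 0.6, 0.4 at 0.8, 0.6 at 1.5. Snug is 0.25 to 0.45 N m, overtight 0.6.
- caddy: The plywood caddy that holds the jar near one end, and crayons and pegs in low bays; 112 x 270 mm, walls 50 mm high, fixed to the table. Origin: centre of its underside; the jar's axis is 82 mm from it towards -y.
- tape: A roll of tan masking tape lying flat, 90 mm across, 24 mm high. Leave alone.
- eraser: A white eraser in a paper sleeve, 44 x 21 x 12 mm. Leave alone.
- sharpener: A small metal pencil sharpener, 26 x 16 x 11 mm. Leave alone.
- marker: A white board marker with a black cap, 19 mm by 125 mm, standing. Leave alone.
- glue_bottle: A white bottle of liquid glue with a cone nozzle, 44 mm by 130 mm, standing. Leave alone.
- scissors: A pair of scissors lying flat, about 165 mm long. Leave alone.
- ruler: A wooden ruler lying flat, 205 x 30 x 3 mm. Leave alone.
Things that resemble listed ones, but are neither listed nor needed, are in the scene too. What is shaped like the glue_stick but pink is not meant.

How it is judged:
By the outcome, as a careful person would: the job done as asked, in the order asked, and still so for the second after the job is handed in, with the robot touching nothing.
It also fails if it takes over 69 s, if anything falls off the work surface, if the arm or the gripper's body presses on something with over 40 N, if the wrist force passes 120 N, or if a joint passes its speed limit or range.

### The arm

A 6-joint arm with a two-finger parallel gripper is mounted at the origin on the work surface. World frame = base frame: x ahead of the robot, y to its left, z up, the work surface at z = 0. Lengths are in mm, angles in rad, forces in N, time in s.
With the tool pointing down it reaches from about 250 to 850 mm from the base axis. Payload 12.5 kg.
Tool frame: the origin (TCP) lies between the finger pads; the fingertips stand 14 mm ahead of it and the grasp point (between the pads) lies 5 mm behind it; z points along the fingers, y is the line along which they close (so a half turn about z gives the same grasp; the last joint's range is limited). The gripper opens to 93 mm and grips with 3 to 60 N. Pads are 15 mm wide; open, the fingers measure 128 mm over their backs; the gripper's body (75 mm by 188 mm) begins 65 mm behind the grasp point.
Start: joints at [-1.228, 0.351, 1.652, -0, 1.139, -0.085], TCP at [228.195, -500.411, 205.733] pointing down, gripper open.
Joint ranges: [-2.75, 2.75], [-0.79, 2.1], [0.01, 2.65], [-1.57, 4.71], [0.07, 3.14], [-2.87, 2.87]. Speed limits (rad/s): [2.22, 2.22, 2.79, 3.14, 3.14, 3.14].

### API

Orientations are given as a rotation vector (axis times angle).
In Python, from workcell import arm, command_gripper, kinematics, camera, workorder, nets, status gives the robot as it stands. Calls block until the motion is done:
- arm.reach(position, orientation): joint-space move of the TCP to a pose.
- arm.line_to(position, feed=150, rotation=None, contact_N=None): straight line of the TCP; rotation=None keeps the orientation; feed is the mean speed in mm/s. With contact_N (N) it stops when the force on the tool has changed by that much, and returns True; else False.
- arm.movej(angles): joint-space move.
- command_gripper(opening, squeeze=None): opening from 0.0 (shut) to 1.0 (fully open); squeeze is the grip in N (None keeps the last); returns when the fingers have stopped.
- arm.wait(seconds).
- kinematics.inverse_kinematics(position, orientation): joint angles nearest the present ones, or None.
- camera(name): name is "side" or "top" or "wrist"; returns a dict with "image" (420x560x3 uint8, red, green, blue), "fx", "fy", "cx", "cy" (pixels), "world_from_camera" (4x4, takes a point from camera to world coordinates); the wrist camera has in their place "tool_from_camera" (4x4, takes a point from camera to tool coordinates, whose origin is the TCP and whose axes are the flange's). Camera axes: x right, y down, z forward; pixel columns grow to the right and rows downward; lengths in mm; the calibration is good to about 2 mm. The wrist camera is an equidistant fisheye: a pixel r from the principal point sees the ray r / f radians off the axis. A picture is of the moment at which its call begins: read the wrist's pose just before it. There is no depth.
A pose or a line that the arm cannot do raises arm.MotionError and nothing moves.
- workorder.close_job(): hands the job in; it is judged then, once.
Trained networks look in a picture, given as the dict that the camera call returned (one of the last four; its "shot" number tells which), for a name from the list of things; names that differ only in an ending like _2 or _b are one class to them, and where a whole thing is asked for, a point or a joint stands for the part that bears it (a point fixed in the world has none). Each returns a list of dicts, best first, with "p" (0 to 1); they miss things now and then, are a little off and sometimes report something else, mostly with a low value. They report only what shows in the picture. A call takes as long as a camera call. They do not tell look-alikes from the thing itself.
- nets.recognise(label, picture): "box" ([left, top, right, bottom] in pixels, round what is visible of it).
- nets.regions_of(label, picture): "pixels" (420x560 bool, what is visible of it) and "box" ([left, top, right, bottom] in pixels, round what is visible of it).
Readings, each from a call of its own:
- status.get_time(): time.
- status.get_joint_positions(): joint angles.
- status.get_joint_vel(): joint speeds.
- status.get_joint_torque(): joint torques, N m.
- status.get_tool_pos(): TCP position.
- status.get_orientation(): TCP orientation.
- status.get_ft_force(): force on the tool from outside, world axes, zero at the start.
- status.get_moment(): the same for the moment, N m.
- status.get_gripper_width(): opening from 0.0 (shut) to 1.0 (fully open).
- status.get_grasp_force(): force on a finger pad.
Only numpy, scipy, OpenCV 4.12 (cv2) and the standard library are available. Lean on these libraries where they do the work, as an engineer would, in place of code of your own. Each camera call takes 0.05 s, during which the arm holds its last target. There are 200 camera calls.

## Working session

There is one attempt and no reset: what is moved stays moved. The work goes in short steps, each a Python script; the robot and the scene stay as the last script left them, time stands still between calls to the robot, and variables do not carry over. Pictures are saved under pics/ and viewed, at most 10 in all, crops included, and the job is handed in when it is done.

```bash
ls; mkdir -p pics; cat > a.py <<'E'
from workcell import arm, command_gripper, kinematics, camera, workorder, nets, status
import numpy as np, cv2
for n in ("top","side"):
    c=camera(n); cv2.imwrite(f"pics/{n}.png",c["image"][:,:,::-1])
    print(n,c["fx"],c["fy"],c["cx"],c["cy"],np.round(c["world_from_camera"],3).tolist())
    for l in ("glue_stick","jar","lid","caddy","marker","glue_bottle"):
        print(l,[(np.round(d["box"]).tolist(),round(d["p"],2)) for d in nets.recognise(l,c)])
print(status.get_orientation(),status.get_time())
E
python3 a.py
```

```text
pics
top 407.5671633660249 407.5671633660249 274.18191717232315 212.164969989541 [[-0.002, -0.995, 0.096, 439.88], [-1.0, 0.003, 0.014, -0.339], [-0.014, -0.096, -0.995, 1338.975], [0.0, 0.0, 0.0, 1.0]]
glue_stick [([318.0, 218.0, 332.0, 228.0], 0.44), ([328.0, 237.0, 339.0, 248.0], 0.39)]
jar []
lid [([389.0, 232.0, 412.0, 244.0], 0.69)]
caddy [([174.0, 191.0, 259.0, 236.0], 0.7), ([228.0, 202.0, 258.0, 231.0], 0.35)]
marker [([394.0, 172.0, 410.0, 181.0], 0.63)]
glue_bottle [([343.0, 154.0, 364.0, 174.0], 0.49)]
side 431.75762402508093 431.75762402508093 274.190210222555 210.8144668208178 [[-0.928, -0.232, 0.291, 263.963], [-0.372, 0.595, -0.713, 728.242], [-0.008, -0.77, -0.638, 724.726], [0.0, 0.0, 0.0, 1.0]]
glue_stick [([306.0, 190.0, 315.0, 222.0], 0.73), ([299.0, 175.0, 310.0, 206.0], 0.66), ([327.0, 175.0, 337.0, 209.0], 0.5), ([280.0, 159.0, 288.0, 164.0], 0.29)]
jar [([230.0, 220.0, 281.0, 273.0], 0.95), ([172.0, 222.0, 287.0, 351.0], 0.52)]
lid [([336.0, 149.0, 354.0, 162.0], 0.75)]
caddy [([174.0, 222.0, 291.0, 351.0], 0.67), ([282.0, 114.0, 287.0, 149.0], 0.47)]
marker [([284.0, 111.0, 288.0, 152.0], 0.61)]
glue_bottle [([245.0, 134.0, 258.0, 175.0], 0.86)]
[-3.06998431e+00 -6.66861844e-01  4.63138827e-05] 0.7
```

```bash
python3 -c "
import cv2
for n,(x0,y0,x1,y1) in dict(top=(160,90,440,300),side=(160,90,440,300)).items():
    i=cv2.imread(f'pics/{n}.png')[y0:y1,x0:x1]; cv2.imwrite(f'pics/{n}_c.png',cv2.resize(i,(800,600),interpolation=cv2.INTER_CUBIC))
"
```

```text
(no output)
```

View pics/top_c.png

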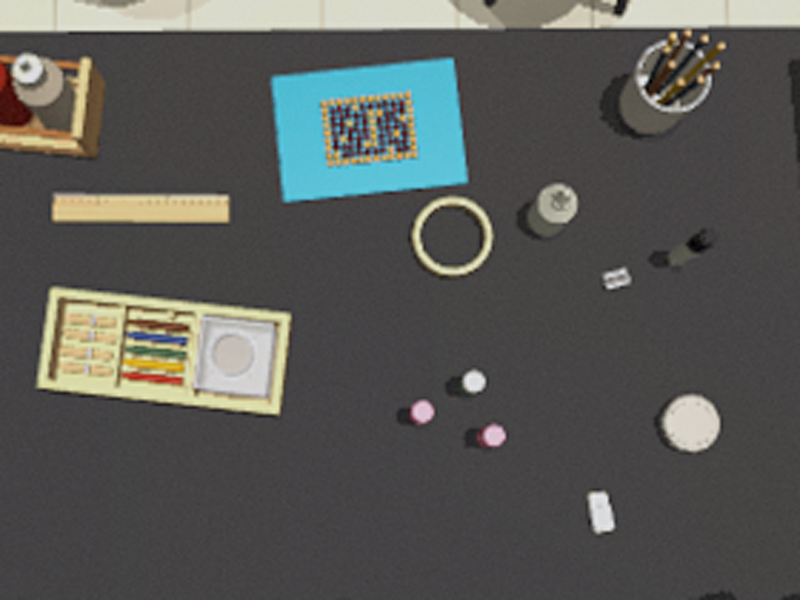

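View pics/side_c.png

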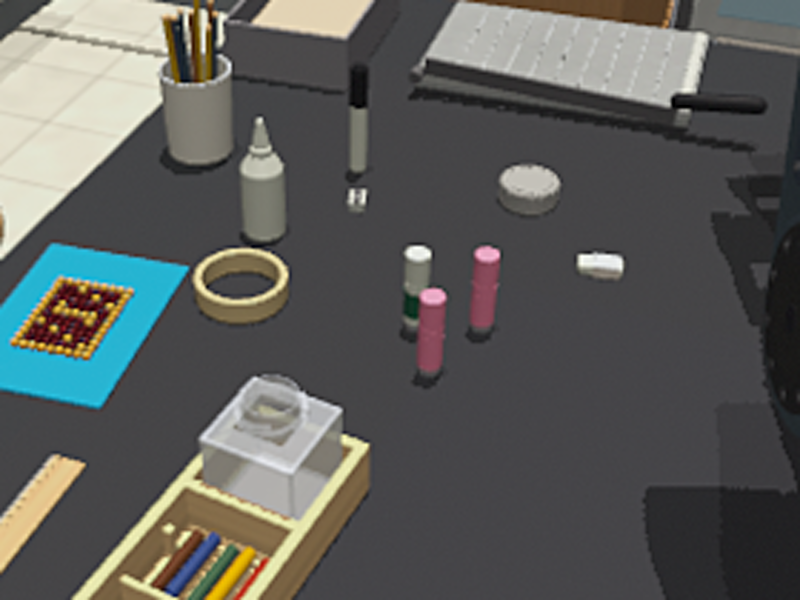

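The top view shows the white-topped stick at pixel (326,223), with two pink look-alikes at (307,234) and (332,242). The jar mouth is near (241.5,214) and the lid near (402,238). In the side view, the stick with the green sleeve is at about (306,191). I'll localise these roughly and then look with the wrist camera.

```bash
cat > h.py <<'E'
from workcell import arm, command_gripper, kinematics, camera, workorder, nets, status
import numpy as np, cv2
from scipy.spatial.transform import Rotation as R
def T():
    M=np.eye(4); M[:3,:3]=R.from_rotvec(status.get_orientation()).as_matrix(); M[:3,3]=status.get_tool_pos(); return M
def down(yaw):  # tool pointing down, tool x along world yaw
    return (R.from_euler('z',yaw)*R.from_euler('x',np.pi)).as_rotvec()
def shot(n):
    t=T(); c=camera(n)
    c["_M"]= t@c["tool_from_camera"] if n=="wrist" else np.array(c["world_from_camera"]); c["_f"]=n=="wrist"
    return c
def at(c,u,v,z):  # pixel -> world point on plane z
    x,y=(u-c["cx"])/c["fx"],(v-c["cy"])/c["fy"]; r=np.hypot(x,y)
    d=np.array([x,y,1]) if not c["_f"] else np.array([x*np.sinc(r/np.pi),y*np.sinc(r/np.pi),np.cos(r)])
    M=c["_M"]; d=M[:3,:3]@d; o=M[:3,3]; return o+d*(z-o[2])/d[2]
def pix(c,P):  # world -> pixel
    p=np.linalg.inv(c["_M"])@np.append(P,1); x,y,z=p[:3]; r=np.hypot(x,y)
    k=(np.arctan2(r,z)/r if c["_f"] else 1/z)
    return c["cx"]+c["fx"]*x*k, c["cy"]+c["fy"]*y*k
E
python3 - <<'E'
from h import *
c=shot("top")
for n,u,v,z in (("stick",325.9,223.4,84),("pink1",307.4,233.9,84),("pink2",332.2,242.3,84),("mouth",241.5,213.9,120),("lid",401.9,238,24)): print(n,at(c,u,v,z).round(1))
c=shot("side")
for n,u,v,z in (("stick",306.3,179,84),("mouth",256,224,120),("lid",345,154,24)): print(n,at(c,u,v,z).round(1))
c=shot("wrist"); print(c["fx"],c["cx"],c["cy"],np.round(c["tool_from_camera"],3).tolist())
p=at(shot("top"),325.9,223.4,84)
for y in np.arange(-3,3.2,.5):
    q=kinematics.inverse_kinematics([p[0],p[1],200],down(y)); print(y,None if q is None else np.round(q,2))
E
```

```text
stick [ 525.4 -142.4   84. ]
pink1 [493.2 -85.2  84. ]
pink2 [ 467.3 -160.9   84. ]
mouth [552.3 114.6 120. ]
lid [ 481.8 -392.    24. ]
stick [ 527.  -134.5   84. ]
mouth [559.2 107.8 120. ]
lid [ 484.2 -380.3   24. ]
325.19226210127806 276.79840843018843 210.51477317946592 [[0.0, -0.968, -0.253, 69.943], [1.0, 0.0, 0.001, -0.443], [-0.001, -0.253, 0.968, -179.815], [0.0, 0.0, 0.0, 1.0]]
-3.0 [-0.35  0.35  1.67  0.    1.12 -2.06]
-2.5 [-0.35  0.35  1.67 -0.    1.12 -2.56]
-2.0 None
-1.5 [-0.35  0.35  1.67 -0.    1.12  2.72]
-1.0 [-0.35  0.35  1.67 -0.    1.12  2.22]
-0.5 [-0.35  0.35  1.67  0.    1.12  1.72]
0.0 [-0.35  0.35  1.67 -0.    1.12  1.22]
0.5 [-0.35  0.35  1.67  0.    1.12  0.72]
1.0 [-0.35  0.35  1.67 -0.    1.12  0.22]
1.5 [-0.35  0.35  1.67 -0.    1.12 -0.28]
2.0 [-0.35  0.35  1.67  0.    1.12 -0.78]
2.5 [-0.35  0.35  1.67  0.    1.12 -1.28]
3.0 [-0.35  0.35  1.67  0.    1.12 -1.78]
```

```bash
cat >> h.py <<'E'
def look(xy,z,yaw,name,zl,label):
    arm.reach([xy[0],xy[1],z],down(yaw)); c=shot("wrist")
    im=c["image"]; cv2.imwrite(f"pics/{name}.png",im[:,:,::-1]); np.savez(f"pics/{name}.npz",im=im,M=c["_M"],k=[c["fx"],c["fy"],c["cx"],c["cy"]])
    out=[]
    for d in nets.regions_of(label,c):
        m=d["pixels"].astype(np.uint8); vs,us=np.nonzero(m)
        p=np.array([at(c,u,v,zl)[:2] for u,v in zip(us[::3],vs[::3])])
        out.append((round(d["p"],2),np.round(d["box"]).tolist(),len(us),at(c,us.mean(),vs.mean(),zl).round(1)[:2].tolist(),p.min(0).round(1).tolist(),p.max(0).round(1).tolist()))
    print(name,*out,sep="\n  "); return c
E
python3 - <<'E'
from h import *
for i,y in enumerate((2.76,-0.38)): look((483,-386),170,y,f"lid{i}",24,"lid")
for i,y in enumerate((-0.38,2.76)): look((526,-138),220,y,f"st{i}",84,"glue_stick")
for i,y in enumerate((2.76,-0.38)): look((556,111),270,y,f"jar{i}",120,"jar")
print(status.get_time())
for n in ("lid","st","jar"):
    a=np.hstack([cv2.imread(f"pics/{n}{i}.png") for i in (0,1)]); cv2.imwrite(f"pics/{n}_2.png",cv2.resize(a,(800,300),interpolation=cv2.INTER_AREA))
a=np.vstack([cv2.imread("pics/lid_2.png"),cv2.imread("pics/st_2.png")]); cv2.imwrite("pics/ls.png",a)
E
```

```text
lid0
  (0.65, [244.0, 167.0, 303.0, 233.0], 2887, [482.9, -389.3], [451.8, -420.5], [515.2, -359.0])
lid1
  (0.97, [249.0, 157.0, 311.0, 226.0], 2947, [486.9, -390.7], [454.2, -421.5], [518.6, -359.8])
  (0.52, [146.0, 66.0, 176.0, 92.0], 413, [645.8, -318.2], [634.8, -333.0], [656.8, -303.1])
st0
  (0.81, [303.0, 210.0, 326.0, 250.0], 725, [480.6, -161.5], [459.5, -172.1], [502.5, -149.9])
  (0.79, [266.0, 171.0, 291.0, 205.0], 604, [533.5, -142.3], [517.7, -153.5], [550.1, -129.5])
  (0.77, [229.0, 214.0, 254.0, 255.0], 701, [503.9, -91.5], [484.6, -107.5], [523.5, -74.9])
st1
  (0.98, [262.0, 177.0, 286.0, 211.0], 639, [522.9, -138.3], [505.4, -151.4], [538.7, -126.3])
  (0.82, [299.0, 140.0, 328.0, 162.0], 500, [494.0, -86.2], [480.7, -98.1], [506.7, -74.4])
  (0.81, [223.0, 143.0, 251.0, 165.0], 553, [469.0, -157.5], [458.5, -171.4], [480.5, -142.8])
  (0.57, [450.0, 104.0, 529.0, 182.0], 5201, [552.4, 108.0], [506.8, 55.2], [601.3, 172.5])
jar0
  (0.75, [243.0, 143.0, 325.0, 230.0], 5093, [548.4, 121.5], [509.0, 82.2], [590.5, 161.1])
  (0.54, [232.0, 101.0, 447.0, 233.0], 18032, [550.4, 182.9], [493.5, 74.8], [611.9, 305.3])
jar1
  (0.91, [229.0, 147.0, 310.0, 233.0], 4963, [564.1, 116.3], [522.7, 78.1], [604.0, 156.2])
13.0833
```

View pics/ls.png

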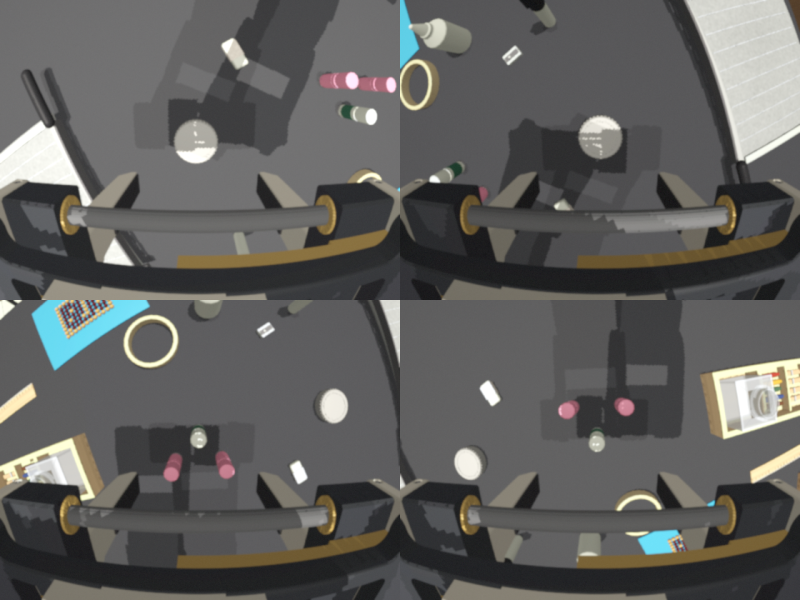

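View pics/jar_2.png

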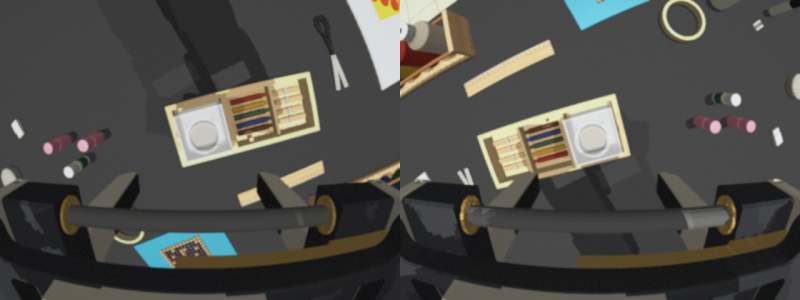

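The lid, the stick and the jar are clear in both opposed views. I'll rectify the mouth and the stick and lid tops onto their own height planes.

```bash
cat > rect.py <<'E'
from h import *
def rect(name,cx,cy,z,h=50,s=4):
    d=np.load(f"pics/{name}.npz"); k=d["k"]; c=dict(_M=d["M"],_f=True,fx=k[0],fy=k[1],cx=k[2],cy=k[3])
    n=int(2*h*s); mp=np.zeros((n,n,2),np.float32)
    for i in range(n):
        for j in range(n): mp[i,j]=pix(c,[cx-h+(j+.5)/s,cy+h-(i+.5)/s,z])
    return cv2.remap(np.ascontiguousarray(d["im"][:,:,::-1]),mp,None,cv2.INTER_CUBIC)
def grid(im,cx,cy,h=50,s=4):
    for t in range(-40,41,20):
        a=int((t+h)*s); cv2.line(im,(a,0),(a,8),(0,0,255),1); cv2.line(im,(0,int((h-t)*s)),(8,int((h-t)*s)),(0,0,255),1)
    return im
E
python3 - <<'E'
from rect import *
rows=[]
for n,cx,cy,z,h,s in (("jar",556,115,120,40,3.75),("st",528,-140,84,40,3.75),):
    rows.append([grid(rect(f"{n}{i}",cx,cy,z,h,s),cx,cy,h,s) for i in (0,1)])
a=np.hstack(rows[0]+rows[1][:0]); b=np.hstack(rows[1]); cv2.imwrite("pics/rect.png",np.vstack([a,b]))
E
```

```text
(no output)
```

View pics/rect.png

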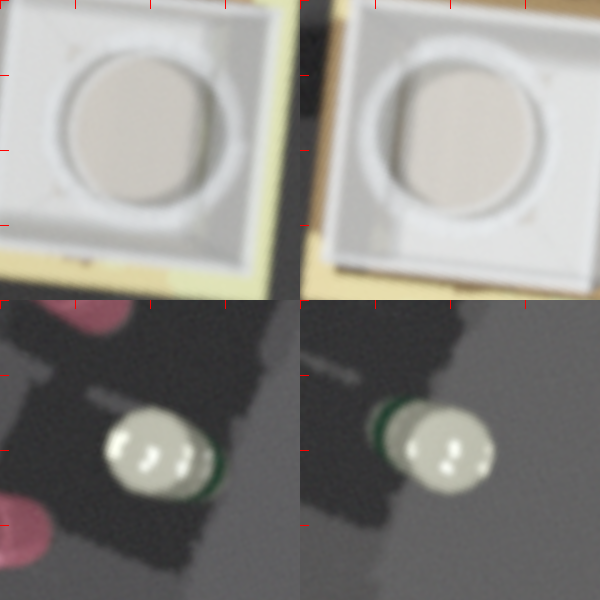

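Combining the two opposed views cancels the camera bias. The mouth comes to (555.7, 120.0), the stick to (528.0, -139.8) and the lid to (484.9, -390.0). Next I'll pick up the stick.

```bash
python3 - <<'E'
from h import *
y=-0.38
command_gripper(0.54,15)
arm.reach([528,-139.8,150],down(y))
print(arm.line_to([528,-139.8,78],feed=120,contact_N=8))
command_gripper(0.0,15)
w=status.get_gripper_width(); print("w",w*93,status.get_grasp_force(),status.get_time())
if w*93>18:
    arm.line_to([528,-139.8,225],feed=200)
    arm.reach([555.7,120,225],down(y))
    print(arm.line_to([555.7,120,150],feed=100,contact_N=5),status.get_tool_pos())
    cv2.imwrite("pics/in_side.png",camera("side")["image"][:,:,::-1]); c=shot("wrist"); cv2.imwrite("pics/in_w.png",c["image"][:,:,::-1])
    a=cv2.imread("pics/in_side.png")[150:300,190:340]; b=cv2.imread("pics/in_w.png")[100:250,200:350]
    cv2.imwrite("pics/in.png",cv2.resize(np.hstack([a,b]),(800,400),interpolation=cv2.INTER_CUBIC))
print(status.get_gripper_width()*93,status.get_time())
E
```

```text
False
w 0.20738864603535043 0.0 16.6833
0.20738864603535043 16.6833
```

```bash
python3 - <<'E'
from h import *
print(status.get_tool_pos(),status.get_ft_force())
a=camera("side")["image"][:,:,::-1][120:270,220:370]; c=shot("wrist"); b=c["image"][:,:,::-1][100:250,200:350]
cv2.imwrite("pics/miss.png",cv2.resize(np.hstack([a,b]),(800,400),interpolation=cv2.INTER_CUBIC))
E
```

```text
[ 528.00763676 -139.7956391    77.98018071] [ 0.43628247 -0.47076888 -0.57874525]
```

View pics/miss.png

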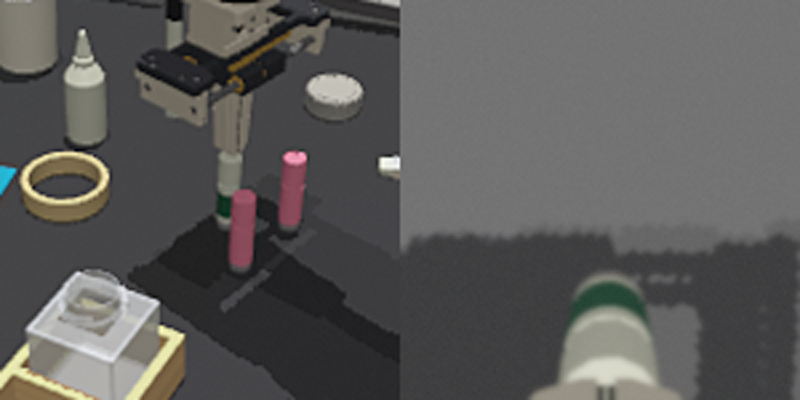

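```bash
python3 - <<'E'
from h import *
s=shot("side"); w=shot("wrist"); k=800/300
for dz in (-14,0,5):
    P=[528,-139.8,78+dz]; u,v=pix(s,P); a,b=pix(w,P)
    print(dz,"side crop",round((u-220)*k),round((v-120)*k),"wrist crop",round(400+(a-200)*k),round((b-100)*k))
P=[528,-139.8,0];u,v=pix(s,P);print("foot",(u-220)*k,(v-120)*k)
P=[528,-139.8,84];u,v=pix(s,P);print("top",(u-220)*k,(v-120)*k)
for n in("side","wrist"):
    c=s if n=="side" else w
    for d in nets.regions_of("glue_stick",c): print(n,d["p"],d["box"])
cv2.imwrite("pics/m2.png",np.hstack([cv2.resize(s["image"][150:210,280:330,::-1],(400,480),interpolation=cv2.INTER_CUBIC),cv2.resize(w["image"][190:250,250:300,::-1],(400,480),interpolation=cv2.INTER_CUBIC)]))
E
```

```text
-14 side crop 230 171 wrist crop 606 372
0 side crop 231 159 wrist crop 606 394
5 side crop 231 155 wrist crop 606 402
foot 227.5554351847436 222.47999188069812
top 230.88077262217635 154.1247292582565
side 0.84 [306.8, 191.6, 318.4, 222.2]
side 0.66 [326.9, 175.4, 335.7, 209.0]
side 0.44 [299.5, 176.8, 308.5, 206.8]
wrist 0.74 [316.4, 255.8, 332.0, 261.5]
wrist 0.5 [450.4, 268.4, 474.8, 284.1]
wrist 0.4 [222.3, 259.8, 237.3, 266.0]
```

View pics/m2.png

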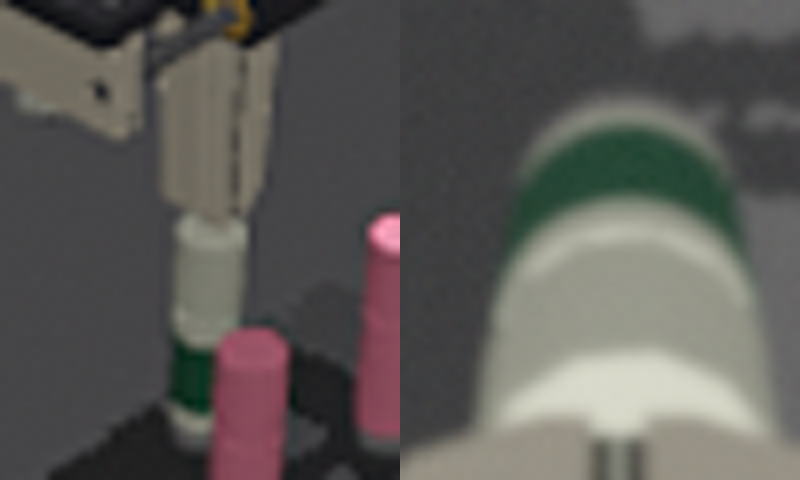

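The fingertips closed just above the stick's cap, and the stick still stands in place, centred. The tips evidently draw back as they close. I'll open, go lower and grip again.

```bash
python3 - <<'E'
from h import *
y=-0.38
arm.line_to([528,-139.8,95],feed=100)
command_gripper(0.54,15)
print(arm.line_to([528,-139.8,60],feed=120,contact_N=8))
command_gripper(0.0,15)
w=status.get_gripper_width()*93; print("w",w,status.get_grasp_force(),status.get_time())
if w>18:
    arm.line_to([528,-139.8,215],feed=250)
    print(status.get_gripper_width()*93,status.get_time())
    s=shot("side"); wr=shot("wrist")
    for n,c in (("side",s),("wrist",wr)):
        for d in nets.regions_of("glue_stick",c): print(n,round(d["p"],2),np.round(d["box"],1).tolist())
    for z in (215+24,215+14,215,201,215-60): print(z,np.round(pix(s,[528,-139.8,z]),1),np.round(pix(wr,[528,-139.8,z]),1))
    cv2.imwrite("pics/g.png",np.hstack([cv2.resize(s["image"][60:200,250:370,::-1],(400,466),interpolation=cv2.INTER_CUBIC),cv2.resize(wr["image"][180:260,242:311,::-1],(400,466),interpolation=cv2.INTER_CUBIC)]))
E
```

```text
False
w 21.492394778576728 15.00318557024002 19.2583
21.367276848523776 20.025
side 0.66 [301.3, 120.7, 313.4, 156.4]
side 0.57 [305.8, 190.1, 316.7, 220.8]
side 0.51 [325.2, 176.8, 335.9, 207.7]
wrist 0.95 [255.0, 206.9, 298.2, 280.3]
wrist 0.89 [301.6, 212.8, 326.2, 248.4]
wrist 0.77 [229.7, 216.6, 252.2, 250.1]
239 [309.2 123.3] [277.3 264.1]
229 [309.  127.2] [277.3 256.6]
215 [308.8 132.4] [277.2 247.3]
201 [308.5 137.6] [277.2 239.2]
155 [307.7 154.1] [277.1 218.7]
```

View pics/g.png

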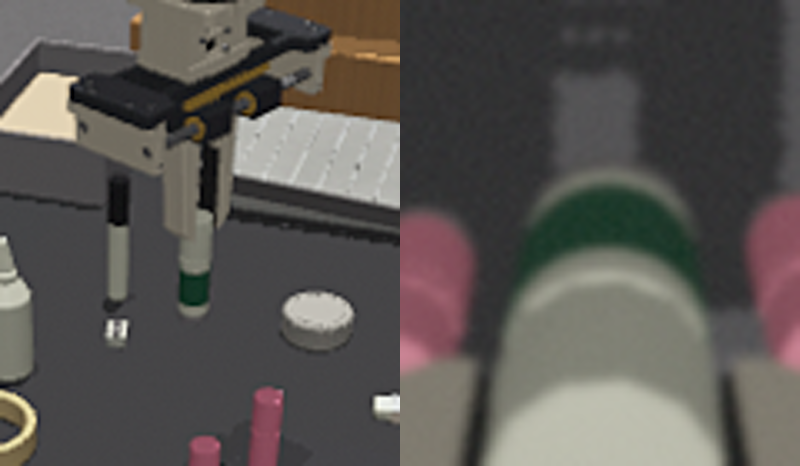

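The stick is held upright, about 10 to 20 mm deep in the pads. Next I'll carry it to the jar, lower it through the mouth with a contact guard, and release it.

```bash
python3 - <<'E'
from h import *
y=-0.38
arm.reach([555.7,120,215],down(y))
hit=arm.line_to([555.7,120,125],feed=90,contact_N=5)
print(hit,status.get_tool_pos().round(1),status.get_ft_force().round(1),status.get_gripper_width()*93)
if not hit:
    command_gripper(0.38,15)
    print(status.get_gripper_width()*93,status.get_ft_force().round(1))
    arm.line_to([555.7,120,220],feed=250)
    for i,yy in enumerate((-0.38,2.76)): look((555.7,120),210,yy,f"jb{i}",120,"glue_stick")
    s=shot("side"); print([(round(d["p"],2),np.round(d["box"]).tolist()) for d in nets.regions_of("glue_stick",s)])
    from rect import rect
    cv2.imwrite("pics/jb.png",np.hstack([rect(f"jb{i}",555.7,120,120,40,5) for i in (0,1)]))
print(status.get_time())
E
```

```text
False [556.1 120.1 125.6] [-1.2 -0.5 -0.3] 21.70471662735685
35.71098065625315 [-0.7 -0.3 -0.6]
jb0
  (0.89, [483.0, 164.0, 531.0, 193.0], 814, [501.7, -107.0], [478.8, -139.8], [523.1, -76.4])
  (0.64, [261.0, 184.0, 288.0, 213.0], 561, [564.0, 117.9], [552.2, 106.9], [575.4, 128.9])
  (0.56, [432.0, 166.0, 479.0, 193.0], 863, [522.0, -46.8], [502.0, -72.6], [540.7, -23.0])
  (0.41, [229.0, 145.0, 328.0, 251.0], 6532, [565.9, 116.3], [523.6, 79.1], [604.0, 156.7])
jb1
  (0.73, [77.0, 199.0, 125.0, 231.0], 887, [494.9, -36.4], [484.6, -66.4], [505.3, -7.0])
  (0.65, [263.0, 186.0, 289.0, 214.0], 552, [548.2, 122.6], [536.1, 112.0], [559.9, 132.6])
  (0.56, [32.0, 198.0, 76.0, 230.0], 816, [474.5, -96.0], [462.5, -133.9], [483.4, -60.2])
[(0.68, [326.0, 177.0, 336.0, 207.0]), (0.53, [303.0, 191.0, 314.0, 224.0])]
26.625
```

View pics/jb.png

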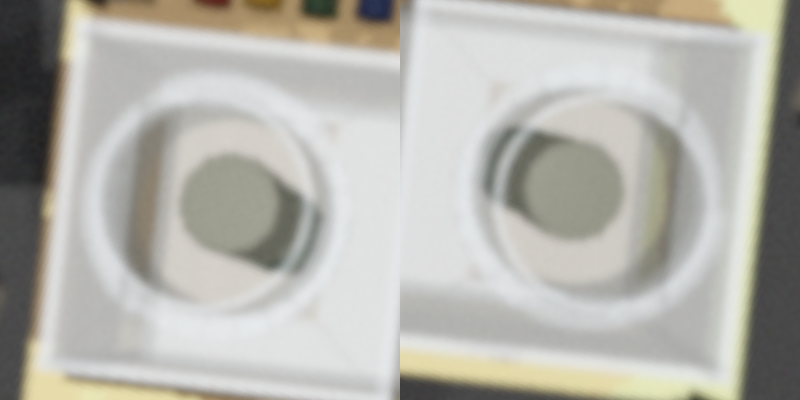

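The stick stands upright in the jar; its top sits inside the mouth ring in both views. From these, the mouth is at about (556.4, 119.9). Next is the lid: I'll centre it with a crosswise light squeeze, then grip it with joint 6 near its low end so one grasp can cover the whole turn.

```bash
python3 - <<'E'
from h import *
L=[484.9,-390.1]
def go(p,yaw):
    q=kinematics.inverse_kinematics(p,down(yaw)); print("q6",round(q[5],2)); arm.movej(q)
command_gripper(0.9,5)
go([*L,110],1.32)
arm.line_to([*L,40],feed=150,contact_N=6)
hit=arm.line_to([*L,-6],feed=40,contact_N=5); z=status.get_tool_pos()[2]
print("probe",hit,z,status.get_ft_force().round(1))
arm.line_to([*L,z+4],feed=60)
command_gripper(0.0,5); print("w1",status.get_gripper_width()*93,status.get_grasp_force(),status.get_time())
command_gripper(0.8)
go([*L,z+4],2.89)
command_gripper(0.0,26); print("w2",status.get_gripper_width()*93,status.get_grasp_force(),status.get_tool_pos().round(1),status.get_time())
E
```

```text
q6 -0.5
probe False -5.730554589381542 [0.1 0.2 0.2]
w1 62.93157312418632 4.999914652726147 32.0917
q6 -2.07
w2 62.30998508528702 26.00004844920477 [ 484.9 -390.1   -1.7] 34.325
```

```bash
python3 - <<'E'
from h import *
J=[556.4,119.9]
arm.line_to([484.9,-390.1,150],feed=250)
print("w",status.get_gripper_width()*93)
q=kinematics.inverse_kinematics([*J,150],down(-1.9)); print(np.round(q,2))
if q[5]>0: q[5]-=2*np.pi
if q[5]>-2.85:
    arm.movej(q); print(status.get_tool_pos().round(1),status.get_time())
    arm.line_to([*J,118],feed=120,contact_N=6)
    print("f0",status.get_ft_force().round(2),status.get_moment().round(3))
    hit=arm.line_to([*J,100],feed=25,contact_N=6)
    print(hit,status.get_tool_pos().round(2),status.get_ft_force().round(1),status.get_moment().round(3),status.get_gripper_width()*93,status.get_time())
E
```

```text
w 62.309400351432316
[ 0.13  0.45  1.66 -0.    1.04 -2.68]
[556.6 119.1 149.9] 36.95
f0 [-0.44  0.59 -1.08] [ 0.114 -0.069  0.061]
True [556.64 120.   107.65] [-1.1 -0.3  6.7] [0.129 0.123 0.004] 62.054402314790764 37.8583
```

The lid rests on the thread with its edge 101.4 mm above the jar's underside, inside the expected 96 to 102 mm. Now I'll turn it clockwise along the helix and watch the moment.

```bash
cat > turn.py <<'E'
from h import *
J=[556.4,119.9]; Y0=-1.9; Z0=107.65; P=18/(2*np.pi)
def rd(a):
    m=status.get_moment()[2]; f=status.get_ft_force()
    print(round(a,2),"mz",round(m,3),"F",f.round(1),"z",round(status.get_tool_pos()[2],2),"q6",round(status.get_joint_positions()[5],2),"t",round(status.get_time(),2)); return m,f[2]
def step(a,da,dt): arm.line_to([*J,Z0-P*a],feed=P*da/dt,rotation=down(Y0-a))
E
python3 - <<'E'
from turn import *
a=0
for da in (0.25,0.35,0.5,0.5):
    a+=da; step(a,da,da/0.9); m,f=rd(a)
    if m>0.2 or abs(f)>30: break
E
```

```text
0.25 mz -0.089 F [1.  0.8 4.4] z 107.13 q6 -2.44 t 38.26
0.6 mz -0.089 F [ 0.3 -0.1  5.5] z 106.11 q6 -2.09 t 38.76
1.1 mz -0.084 F [1.1 0.4 4.7] z 104.66 q6 -1.58 t 39.41
1.6 mz -0.127 F [0.4 0.  5.6] z 103.19 q6 -1.08 t 40.06
```

```bash
python3 - <<'E'
from turn import *
a=1.6
for da in (0.4,0.2,0.15,0.15,0.1,0.1,0.1):
    a+=da; step(a,da,da/0.7); arm.wait(0.05); m,f=rd(a)
    if abs(m)>0.2 or abs(f)>30: break
E
```

```text
2.0 mz -0.067 F [ 1.3 -0.6  3.9] z 101.94 q6 -0.69 t 40.66
2.2 mz -0.106 F [-0.   0.1  5.8] z 101.48 q6 -0.49 t 41.06
2.35 mz -0.085 F [0.8 0.3 5.5] z 101.08 q6 -0.34 t 41.41
2.5 mz -0.048 F [-0.3 -0.5  5.1] z 100.52 q6 -0.19 t 41.76
2.6 mz -0.115 F [0.8 0.1 6. ] z 100.32 q6 -0.09 t 42.06
2.7 mz -0.17 F [ 0.  -0.1  5.4] z 100.07 q6 0.01 t 42.36
2.8 mz -0.111 F [ 1.4 -0.1  6.2] z 99.8 q6 0.11 t 42.66
```

The seal is just starting to touch, near the 2.6 rad predicted. From here I'll take small steps and average the readings.

```bash
python3 - <<'E'
from turn import *
a=2.8
def avg():
    v=[]
    for _ in range(8): arm.wait(0.03); v.append(status.get_moment()[2])
    return np.mean(v)
for _ in range(8):
    a+=.1; step(a,.1,.2); m=avg(); print("avg",round(m,3),end=" "); rd(a)
    if abs(m)>0.29: break
E
```

```text
avg -0.117 2.9 mz -0.137 F [0.1 0.8 7.2] z 99.63 q6 0.21 t 43.17
avg -0.107 3.0 mz -0.112 F [-0.2 -0.7  7.2] z 99.42 q6 0.31 t 43.69
avg -0.11 3.1 mz -0.097 F [-1.   0.1  7. ] z 99.17 q6 0.41 t 44.21
avg -0.106 3.2 mz -0.092 F [-0.3 -0.5  9. ] z 99.03 q6 0.51 t 44.73
avg -0.12 3.3 mz -0.118 F [-0.5 -0.5  9.6] z 98.89 q6 0.61 t 45.24
avg -0.153 3.4 mz -0.125 F [-0.6 -0.6 11.5] z 98.77 q6 0.71 t 45.76
avg -0.178 3.5 mz -0.167 F [-0.8 -0.1 12.3] z 98.63 q6 0.81 t 46.27
avg -0.152 3.6 mz -0.109 F [-0.7 -0.4 13.2] z 98.5 q6 0.91 t 46.79
```

The upward force grows because I'm pushing the lid down against its liner, and that unloads the thread. I'll relax the axial push and carry on, following the force.

```bash
cat >> turn.py <<'E'
def avg():
    v=[]
    for _ in range(5): arm.wait(0.03); v.append([status.get_moment()[2],status.get_ft_force()[2]])
    return np.mean(v,0)
def stepz(a,z,da,dt): arm.line_to([*J,z],feed=max(abs(z-status.get_tool_pos()[2]),.05)/dt,rotation=down(Y0-a))
E
python3 - <<'E'
from turn import *
a=3.6; z=98.2
for i in range(8):
    da=0 if i<2 else .1
    a+=da
    t0=status.get_time()
    try: stepz(a,z,da,.25)
    except arm.MotionError as e: print(e); break
    m,f=avg(); print("avg",round(m,3),round(f,1),"zc",round(z,2),end=" "); rd(a)
    if abs(m)>0.29: break
    z+= 0.1*f - P*.1*(i>=1)
E
```

```text
avg -0.115 8.6 zc 98.2 3.6 mz -0.131 F [ 1.6 -0.7  8.9] z 98.9 q6 0.91 t 47.4
avg -0.042 2.0 zc 99.06 3.6 mz -0.047 F [4.8 0.1 2. ] z 99.16 q6 0.91 t 48.0
avg -0.142 3.7 zc 98.97 3.7 mz -0.154 F [ 0.3 -0.5  3.1] z 98.9 q6 1.02 t 48.42
avg -0.19 1.4 zc 99.05 3.8 mz -0.159 F [-2.8  0.1  0.4] z 98.67 q6 1.12 t 48.83
avg -0.206 -2.4 zc 98.91 3.9 mz -0.172 F [ 0.5 -0.1 -3.3] z 98.65 q6 1.22 t 49.25
avg -0.198 0.1 zc 98.38 4.0 mz -0.184 F [ 0.2 -1.4  0.6] z 98.44 q6 1.32 t 49.74
avg -0.274 -1.6 zc 98.11 4.1 mz -0.218 F [ 2.  -1.  -0.7] z 98.08 q6 1.42 t 50.16
avg -0.279 3.9 zc 97.66 4.2 mz -0.289 F [-0.3  1.   4.6] z 97.91 q6 1.52 t 50.62
```

```bash
python3 - <<'E'
from turn import *
a=4.2; z=97.75
for i in range(3):
    a+=.07; z-=P*.07
    stepz(a,z,.07,.25)
    m,f=avg(); print("avg",round(m,3),round(f,1),"zc",round(z,2),end=" "); rd(a)
    if abs(m)>0.325: break
    z+=0.05*f
print(status.get_gripper_width()*93)
E
```

```text
avg -0.324 5.5 zc 97.55 4.27 mz -0.331 F [-2.   0.2  5.3] z 97.57 q6 1.59 t 51.04
avg -0.361 1.1 zc 97.62 4.34 mz -0.366 F [0.1 0.3 0.6] z 97.46 q6 1.66 t 51.46
62.16358518069714
```

The lid is snug at 0.36 N m. I'll release it, back off and check.

```bash
python3 - <<'E'
from turn import *
command_gripper(0.85); p=status.get_tool_pos()
arm.line_to([p[0],p[1],210],feed=200)
look((556.4,119.9),210,-1.9-4.34+2*np.pi,"fin",126,"lid")
s=shot("side"); cv2.imwrite("pics/fs.png",s["image"][:,:,::-1])
for l in ("lid","jar"): print(l,[(round(d["p"],2),np.round(d["box"]).tolist()) for d in nets.recognise(l,s)])
a=s["image"][150:360,160:440,::-1]; cv2.imwrite("pics/fs_c.png",cv2.resize(a,(800,600),interpolation=cv2.INTER_CUBIC))
print(status.get_time())
E
```

```text
fin
  (0.89, [241.0, 169.0, 314.0, 247.0], 4347, [559.7, 120.7], [526.9, 89.9], [591.1, 151.1])
lid [(0.93, [240.0, 221.0, 270.0, 246.0])]
jar [(0.63, [230.0, 230.0, 283.0, 274.0])]
53.2
```

View pics/fs_c.png

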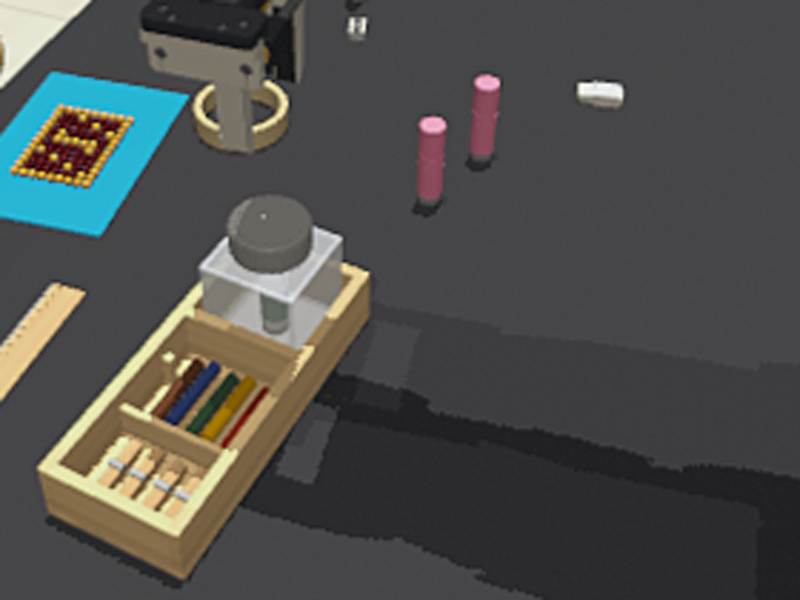

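The picture shows the lid level on the jar at crop (270,232), the stick upright inside it at (273,310), and the nearby things undisturbed.

```bash
python3 -c "
from workcell import workorder; print(workorder.close_job())"
```

```text
the job is handed in; nothing more can be done
None
```

The glue stick is in the jar, the lid is screwed down to a measured 0.36 N m (snug is 0.25 to 0.45), and I handed the job in at about 53 s.

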